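# Set and lock the blue gas regulator

### The arm

A 7-joint arm with a two-finger parallel gripper is mounted at the origin on a cart in front of the work surface, level with it; the furniture and walls round the work are solid. World frame = base frame: x ahead of the robot, y to its left, z up, the work surface at z = 0. Lengths are in mm, angles in rad, forces in N, time in s.
With the tool pointing down it reaches from about 350 to 900 mm from the base axis. Payload 19.9 kg.
Tool frame: the origin (TCP) lies midway between the tips of the shut fingers; the grasp point (between the pads) lies bot.grip_point_offset behind it (bot.grip_point_offset is the distance from the TCP to the grasp point, in mm); z points along the fingers, x is the direction in which the jaws open and shut, and the axes are right-handed (so a half turn about z gives the same grasp; the last joint's range is limited). The gripper opens to 85 mm and grips with 20 to 120 N. Pads are 22 mm wide; open, the fingers measure 114 mm over their backs; the gripper's body (76 mm by 85 mm) begins 54 mm behind the grasp point. The pads swing forward as they close: fully open they stand 13 mm farther back than shut.
Start: joints at [1.105, 0.417, -0.01, 1.614, 0.005, 1.111, -0.053], TCP at [257.01, -569.691, 231.26] pointing down, gripper open.
Joint ranges: [-2.81, 2.81], [-0.39, 2.02], [-1.27, 1.25], [0.06, 2.57], [-1.19, 4.33], [0.19, 2], [-2.82, 2.82]. Speed limits (rad/s): [1.89, 1.89, 2.39, 2.39, 3.01, 3.01, 3.01].

### API

Orientations are given as a rotation vector (axis times angle).
In Python, from workcell import sense, viewer, order, bot gives the robot as it stands.
- The arm moves only by the tool move_arm, never from a script. Its argument "rows" is a list of rows, each a list of 3 entries, a list of its own where there are three numbers: the closure, from -1 (fully open) to 1 (shut), then the shift along the tool's x, y, z in m, then the turn about the tool's z in rad. In form: [[claw, [x, y, z], roll], ...]. A call has 1 to 5 rows; each row is the pose to reach, as a shift and turn from the pose commanded when the call began, along the tool's axes at that moment; what a row does not reach only later rows make up. A row lasts 1/10 s, in which the tool goes at most 50 mm and 8.59 degrees, less where a joint would pass 70% of its speed; a pose out of reach is approached as far as the arm can. A call with a gripper value outside its range is refused whole. The fingers move at their own pace and stop on an object; "grip_force" is the grip in N (left out, the last holds). Time passes only in rows, so rows that repeat a pose let the fingers close. It gives the time, the measured TCP pose, the force and the opening at its end, in the units of the state.
- sense(): the state, without advancing time (a new reading comes with each control period).
- viewer.get_image(name): name is "scene" or "top"; returns a dict with "pixels" (420x560x3 uint8, red, green, blue), "vertical_fov" (degrees; the focal length in pixels is half the picture's height over the tangent of half this angle, whatever the lens; pixels are square), "cx", "cy" (the principal point, pixels), "k1" (the pictures are not rectified: a ray, as slopes to the right and down, at radius r is drawn at 1 + k1 r^2 times it, then the intrinsics apply), "world_from_camera" (4x4, takes a point from camera to world coordinates). Camera axes: x right, y up, looking along -z (the intrinsics and any distortion apply to the point x, -y, -z); pixel columns grow to the right and rows downward; lengths in mm; the calibration is good to about 2 mm. A picture is of the moment at which its call begins. There is no depth.
- order.sign_off(): hands the job in, once; it reports no verdict.
The state is a dict: "t": time; "joint_pos": joint angles; "dq": joint speeds; "effort": joint torques, N m; "eef_pos": TCP position; "eef_rot": TCP orientation; "contact_force": force on the tool from outside, world axes, zero at the start; "moment": the same for the moment, N m; "finger_gap": finger opening in mm.
Only numpy, scipy, OpenCV 4.12 (cv2) and the standard library are available. Lean on these libraries where they do the work, as an engineer would, in place of code of your own. Each camera call takes 0.05 s, during which the arm holds its last target.

### The job

Two gas regulators stand on the bench. On the one with the blue knob, turn the knob clockwise until its white pointer line stands at the red mark on the white dial, then pull the knob straight up as far as it goes to lock it, and let go. Leave the yellow knob as it is.

Things in the scene. Friction and masses are not known exactly. Their poses are not given: they have to be found in the camera images.
- blue_regulator: Fixed silver gas regulator that carries the blue knob; origin on the worktop, below the knob's axis. Foot 104 mm square, white round dial 84 mm across on top (60 mm high) with black ticks and one red mark, round gauge at the front (-x), a short port left and right (+y, -y), all within 75 mm of the axis
- blue_grip (a point): Grip point of the blue knob: on its upright turning axis, midway between the flats of its grip bar, 12 mm below the bar's top. Bar 46 mm long, 16 thick, 36 tall above a round skirt (46 mm across, its top 21 mm below this point). x runs along the bar to the end with the white pointer line, z up; it turns and rises with the knob; 94 mm above the worktop while the knob is down
- blue_turn (a joint): Angle of the blue knob in rad, growing as it turns clockwise seen from above. 0 is the left end of the dial's scale (stop), 2.3 the other stop; the one red mark on the dial is at 1.309 (75 degrees). It starts between 0 and 0.75, turns with light friction (0.06 N m) and stays where it is left
- blue_pull (a joint): How far the blue knob is pulled up, in m: 0 down (start), 0.012 fully up at its stop (locked; a green collar then shows below the skirt). It takes about 5 N to slide and stays where it is left
- yellow_pointer (a point): Pointer end of the yellow knob, at the top of its bar, 23 mm from its turning axis and 106 mm above the worktop. The second regulator is the same as the first but for its yellow knob; it is to be left alone

How it is judged:
By the outcome, as a careful person would: the job done as asked, in the order asked, and still so for the second after the job is handed in, with the robot touching nothing.
It also fails if it takes over 32 s, if anything falls off the work surface, if the arm or the gripper's body presses on something with over 40 N, if the wrist force passes 120 N, or if a joint passes its speed limit or range.

## Working session

There is one attempt and no reset: what is moved stays moved. The work goes in short steps, Python scripts to look and compute and a tool call to move; the robot and the scene stay as the last step left them, time stands still between calls to the robot, and variables do not carry over. Pictures are saved under pics/ and viewed, and the job is handed in when it is done.

Besides the shell and the picture viewer there is one more tool, called after ">>>" in YAML: its name, and indented under it one key for each argument. move_arm: Moves the arm, as the interface text tells. Its arguments: {"type":"object","properties":{"rows":{"type":"array","items":{"type":"array"}},"grip_force":{"type":"number"}},"required":["rows"]}

```bash
mkdir -p pics
cat > h.py <<'E'
import numpy as np, cv2
from workcell import sense, viewer, order, bot
from scipy.spatial.transform import Rotation as R
def save(n,tag):
    d=viewer.get_image(n); cv2.imwrite(f'pics/{tag}.png',d['pixels'][:,:,::-1]); 
    np.save(f'pics/{tag}.npy',d,allow_pickle=True); return d
def load(tag): return np.load(f'pics/{tag}.npy',allow_pickle=True).item()
def cam(d):
    f=d['pixels'].shape[0]/2/np.tan(np.radians(d['vertical_fov'])/2)
    return np.array([[f,0,d['cx']],[0,f,d['cy']],[0,0,1]]),np.array([d['k1'],0,0,0,0.])
def unproj(d,uv,z):
    K,D=cam(d); p=cv2.undistortPoints(np.array(uv,float).reshape(-1,1,2),K,D)[:,0]
    T=np.array(d['world_from_camera']); r=np.c_[p[:,0],-p[:,1],-np.ones(len(p))]@T[:3,:3].T
    o=T[:3,3]; return o+r*((z-o[2])/r[:,2])[:,None]
def proj(d,P):
    K,D=cam(d); T=np.linalg.inv(np.array(d['world_from_camera']))
    q=np.atleast_2d(P)@T[:3,:3].T+T[:3,3]; q=q*[1,-1,-1]
    return cv2.projectPoints(q,np.zeros(3),np.zeros(3),K,D)[0][:,0]
E
python3 - <<'E'
from h import *
print(sense(), bot.grip_point_offset)
for n in ['scene','top']:
    d=save(n,n+'0'); print({k:v for k,v in d.items() if k!='pixels'})
E
```

```text
{'t': 0.0, 'joint_pos': array([ 1.10550375,  0.41798618, -0.01031883,  1.61419555,  0.00469082,
        1.11069579, -0.05299155]), 'dq': array([ 0.0014158 , -0.00102279, -0.00042127, -0.00221865, -0.00021224,
        0.00010894,  0.00014261]), 'effort': array([-1.19195149e-03, -8.64445281e+01,  6.78744838e-01, -4.34901559e+01,
        1.91162643e-02,  7.25730977e-03, -6.75237129e-05]), 'eef_pos': array([ 256.86559018, -569.3819469 ,  230.64359551]), 'eef_rot': array([-2.63846167e+00,  1.70418507e+00,  1.72700105e-03]), 'contact_force': array([-0.21081465, -0.02043418, -0.86537968]), 'moment': array([ 0.01843638,  0.04728456, -0.02059098]), 'finger_gap': 85.33877533479158} 18.700000000000003
{'vertical_fov': 52.664227078392265, 'cx': 281.3026488436889, 'cy': 210.1788604592141, 'k1': 0.02838860874655192, 'world_from_camera': array([[-5.63723483e-01,  5.19692216e-01, -6.41978064e-01,
        -3.23943292e+01],
       [-8.25673672e-01, -3.75158932e-01,  4.21329757e-01,
         4.04354799e+02],
       [-2.18820099e-02,  7.67577864e-01,  6.40582080e-01,
         6.58156587e+02],
       [ 0.00000000e+00,  0.00000000e+00,  0.00000000e+00,
         1.00000000e+00]])}
{'vertical_fov': 46.39128309666938, 'cx': 280.9838163341849, 'cy': 207.0444146038078, 'k1': 0.03168027456846595, 'world_from_camera': array([[-1.91862663e-02,  9.91111447e-01, -1.31643405e-01,
         3.97187728e+02],
       [-9.99500410e-01, -2.23208136e-02, -2.23766085e-02,
        -8.46683294e+00],
       [-2.51161007e-02,  1.31148314e-01,  9.91044551e-01,
         1.09471679e+03],
       [ 0.00000000e+00,  0.00000000e+00,  0.00000000e+00,
         1.00000000e+00]])}
```

View pics/scene0.png

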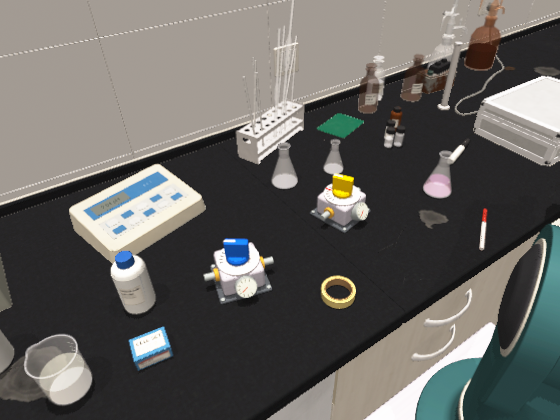

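View pics/top0.png

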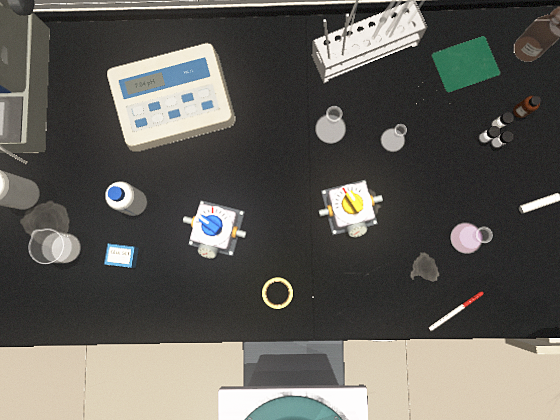

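The scene view shows the blue regulator at about (238,265) and the yellow one at (343,205). In the top view they are at (212,226) and (352,203). I'll zoom in on both.

Run:
```python
from h import *
a=load('top0')['pixels'][190:265,175:255]; b=load('scene0')['pixels'][225:305,195:285]
a=cv2.resize(a,(400,375),interpolation=cv2.INTER_CUBIC)
b=cv2.resize(b,(400,375),interpolation=cv2.INTER_CUBIC)
cv2.imwrite('pics/z0.png',np.hstack([a,b])[:,:,::-1])
d=load('top0'); print(unproj(d,[[212,226]],94),unproj(d,[[352,203]],94))
im=d['pixels'].astype(int)[190:265,175:255]
m=(im[...,2]>120)&(im[...,0]<90); ys,xs=np.nonzero(m); print(len(xs),xs.mean()+175,ys.mean()+190)
m=(im[...,0]>140)&(im[...,1]<110)&(im[...,2]<110); ys,xs=np.nonzero(m); print('red',list(zip(xs+175,ys+190)))
```

```text
[[494.00745668 156.71365951  94.        ]] [[ 535.20817256 -131.89358665   94.        ]]
158 211.00632911392404 224.53164556962025
red [(np.int64(212), np.int64(208)), (np.int64(212), np.int64(209)), (np.int64(212), np.int64(210)), (np.int64(212), np.int64(211)), (np.int64(212), np.int64(212)), (np.int64(191), np.int64(226))]
```

View pics/z0.png

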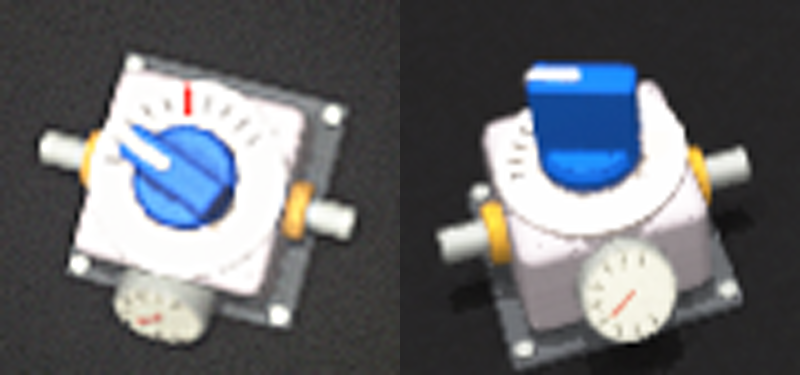

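```bash
cat >> h.py <<'E'
def ortho(d,z,c,half=60,s=3):
    n=int(2*half*s); i=np.arange(n)
    # image up = +x world, image right = -y world
    X=c[0]+half-i[:,None]/s+0*i[None]; Y=c[1]+half-i[None]/s+0*i[:,None]
    uv=proj(d,np.c_[X.ravel(),Y.ravel(),np.full(n*n,z)]).reshape(n,n,2).astype(np.float32)
    return cv2.remap(d['pixels'],uv[...,0],uv[...,1],cv2.INTER_CUBIC)
E
python3 - <<'E'
from h import *
px=lambda u:[(u[0]+.5)/5-.5+175,(u[1]+.5)/5-.5+190]
d=load('top0')
b=unproj(d,[px(u) for u in [(133,62),(335,115),(280,316),(78,262)]],8); print(b.round(1),b.mean(0)); 
e=np.roll(b,-1,0)-b; print(np.linalg.norm(e,axis=1),np.degrees(np.arctan2(e[:,1],e[:,0])))
c=b.mean(0); r=unproj(d,[[212,210]],60)[0]-c; print('red',r,np.linalg.norm(r[:2]),np.degrees(np.arctan2(r[1],r[0])))
p=unproj(d,[px((122,125))],106)[0]-c; print('ptr',p,np.linalg.norm(p[:2]),np.degrees(np.arctan2(p[1],p[0])))
out=[]
for z in (60,106):
    o=ortho(d,z,c).copy(); cv2.circle(o,(180,180),int(42*3 if z==60 else 23*3),(0,255,0),1); cv2.drawMarker(o,(180,180),(255,0,255)); out.append(o)
cv2.imwrite('pics/o0.png',np.hstack(out)[:,:,::-1])
E
```

```text
[[557.  195.2   8. ]
 [531.  104.5   8. ]
 [441.9 129.6   8. ]
 [467.7 219.5   8. ]] [499.38366461 162.20179968   8.        ]
[94.40567092 92.6055773  93.52549423 92.58406056] [-106.0060392   164.24138553   73.97588658  -15.213831  ]
red [32.20166888  0.10779225 52.        ] 32.20184928918506 0.1917918521463183
ptr [17.36943528 19.08045793 98.        ] 25.802347898221385 47.68759262945058
```

View pics/o0.png

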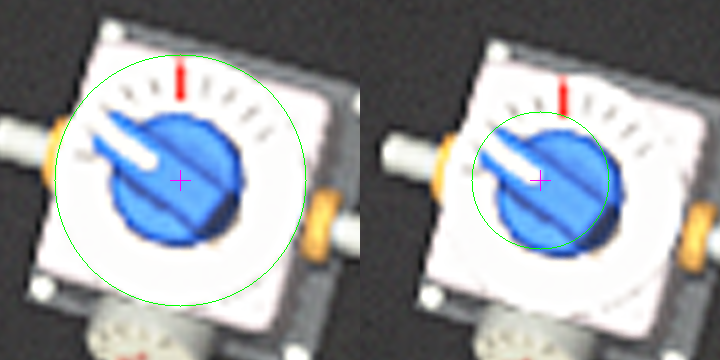

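```bash
cat >> h.py <<'E'
def model(d,c,a,lift=0,crop=None,s=6,name=None):
    # wireframe overlay: bar top rectangle z106, bar bottom, dial circle; a world angle deg of pointer
    Rm=R.from_euler('z',a,degrees=True).as_matrix()
    x0,y0,x1,y1=crop; im=cv2.resize(d['pixels'][y0:y1,x0:x1],None,fx=s,fy=s,interpolation=cv2.INTER_CUBIC).copy()
    def dr(P,col,cl=True):
        u=(proj(d,P)-[x0,y0]+.5)*s-.5
        cv2.polylines(im,[u.round().astype(int)],cl,col,1)
    rect=np.array([[23,8,0],[23,-8,0],[-23,-8,0],[-23,8,0.]])
    C=np.array([c[0],c[1],0])
    dr(rect@Rm.T+C+[0,0,106+lift],(0,255,0))
    t=np.linspace(0,2*np.pi,60); ci=np.c_[np.cos(t),np.sin(t),0*t]
    dr(ci*23+C+[0,0,73+lift],(255,255,0)); dr(ci*42+C+[0,0,60],(255,0,255))
    return im
E
python3 - <<'E'
from h import *
c=(499.4,162.2)
A=model(load('top0'),c,49,crop=(180,190,245,260),s=6)
B=model(load('scene0'),c,49,crop=(205,232,270,302),s=6)
cv2.imwrite('pics/m0.png',np.hstack([A,B])[:,:,::-1])
E
```

```text
(no output)
```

View pics/m0.png

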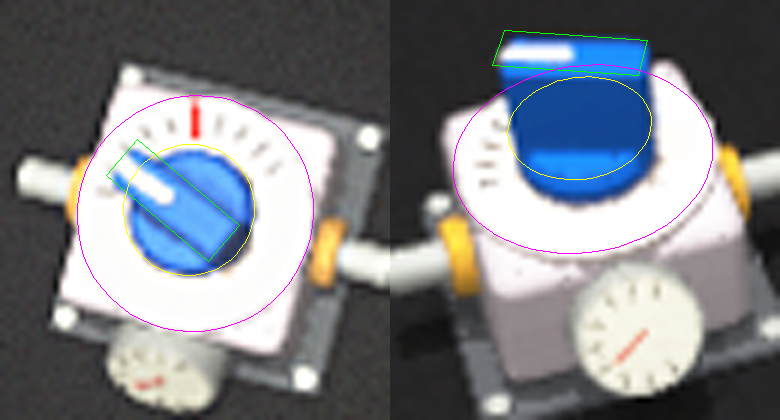

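```bash
cat >> h.py <<'E'
def go(p,xang):
    s=sense(); Q=R.from_rotvec(s['eef_rot']).as_matrix()
    d=(np.array(p)-s['eef_pos'])@Q/1000; a=np.degrees(np.arctan2(Q[1,0],Q[0,0]))
    print('t',s['t'],'pos',s['eef_pos'].round(1),'xang',a.round(2),'z',Q[:,2].round(3),'gap',s['finger_gap'].round(1),'F',s['contact_force'].round(1),'j',s['joint_pos'].round(2))
    print('shift',d.round(4),'roll',np.radians((a-xang+90)%180-90).round(4))
E
python3 - <<'E'
from h import *
from scipy.spatial import ConvexHull
from scipy.optimize import minimize
# silhouette fit: x,y,theta + per-camera pixel shift penalised (0.7px)
data=[]
for t,(x0,y0,x1,y1) in (('top0',(180,190,245,260)),('scene0',(205,232,270,302))):
    d=load(t); im=d['pixels'][y0:y1,x0:x1].astype(float)
    m=((im[...,2]-im[...,0])>55).astype(np.uint8)
    m=cv2.morphologyEx(m,cv2.MORPH_OPEN,np.ones((2,2),np.uint8))
    n,l,st,_=cv2.connectedComponentsWithStats(m); m=(l==1+st[1:,4].argmax()).astype(np.uint8)
    m=cv2.resize(m*255,None,fx=4,fy=4,interpolation=cv2.INTER_LINEAR)>127
    data.append((d,m,x0,y0)); print(t,m.sum()/16)
t=np.linspace(0,2*np.pi,60)
def fill(d,P,x0,y0,sh,out):
    u=((proj(d,P)+sh-[x0,y0]+.5)*4-.5).astype(np.float32); cv2.fillConvexPoly(out,(cv2.convexHull(u)*16).round().astype(np.int32),1,shift=4)
def cost(p):
    c=np.array([p[0],p[1],0]);Rm=R.from_euler('z',p[2],degrees=True).as_matrix();tot=0
    for k,(d,m,x0,y0) in enumerate(data):
        o=np.zeros(m.shape,np.uint8); sh=p[3+2*k:5+2*k]
        bar=np.array([[a,b,z] for a in(23,-23) for b in (8,-8) for z in (70,106)],float)@Rm.T+c
        sk=np.vstack([np.c_[23*np.cos(t),23*np.sin(t),0*t+z] for z in (61,73)])+c
        fill(d,bar,x0,y0,sh,o); fill(d,sk,x0,y0,sh,o)
        # pointer line may be excluded: fill holes in mask ignored
        w=(o!=m).sum()/16; tot+=w
    return tot+ 2*np.sum((p[3:]/0.7)**2)
best=None
for th in (44,48,52):
    p0=np.array([498.5,161,th,0,0,0,0.]); S=np.vstack([p0]+[p0+np.eye(7)[i]*[2,2,5,.7,.7,.7,.7][i] for i in range(7)])
    r=minimize(cost,p0,method='Nelder-Mead',options=dict(initial_simplex=S,maxiter=600)); print(r.x.round(2),r.fun)
go([498,161,230],-41)
E
```

```text
top0 324.75
scene0 590.75
[ 4.9693e+02  1.6047e+02  5.6430e+01 -7.0000e-02 -1.7000e-01  3.0000e-01
  3.1000e-01] 187.46554159316543
[ 4.9703e+02  1.5971e+02  5.8430e+01 -3.0000e-02 -1.2000e-01 -1.0000e-02
  5.1000e-01] 184.758149773404
[ 4.9707e+02  1.6021e+02  5.6880e+01  1.9000e-01 -1.1000e-01  1.9000e-01
  5.1000e-01] 187.2243485193778Traceback (most recent call last):
  File "<stdin>", line 30, in <module>
  File "h.py", line 41, in go
    print('t',s['t'],'pos',s['eef_pos'].round(1),'xang',a.round(2),'z',Q[:,2].round(3),'gap',s['finger_gap'].round(1),'F',s['contact_force'].round(1),'j',s['joint_pos'].round(2))
                                                                                             ^^^^^^^^^^^^^^^^^^^^^
AttributeError: 'float' object has no attribute 'round'
```

```bash
sed -i "s/s\['finger_gap'\].round(1)/round(float(s['finger_gap']),1)/" h.py
python3 - <<'E'
from h import *
c=(497.5,160.5)
o=ortho(load('top0'),106,c,30,12).copy()
for a,col in ((49,(0,255,0)),(53,(255,0,0))):
    Rm=R.from_euler('z',a,degrees=True).as_matrix()
    P=(np.array([[23,8,0],[23,-8,0],[-23,-8,0],[-23,8,0.]])@Rm.T)[:,:2]
    cv2.polylines(o,[np.c_[(30-P[:,1])*12,(30-P[:,0])*12].astype(int)],True,col,1)
cv2.imwrite('pics/z1.png',o[:,:,::-1][:600])
B=model(load('scene0'),c,51,crop=(205,232,270,302),s=8)
cv2.imwrite('pics/m1.png',B[:,:,::-1])
go([498,161,230],-41)
E
```

```text
t 0.1 pos [ 256.9 -569.4  230.8] xang -65.72 z [-0.     0.001 -1.   ] gap 85.6 F [-0.4  0.6 -0.2] j [ 1.11  0.42 -0.01  1.61  0.    1.11 -0.05]
shift [-0.5667 -0.5201  0.0013] roll -0.4315
```

View pics/z1.png

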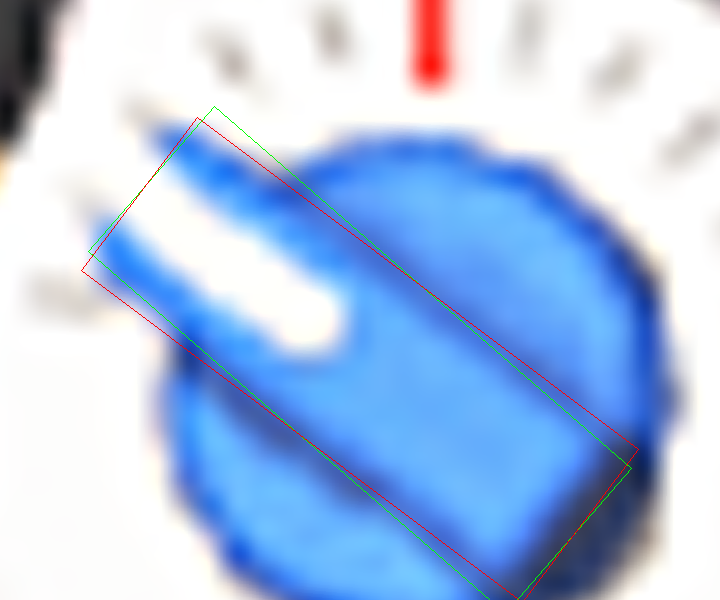

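View pics/m1.png

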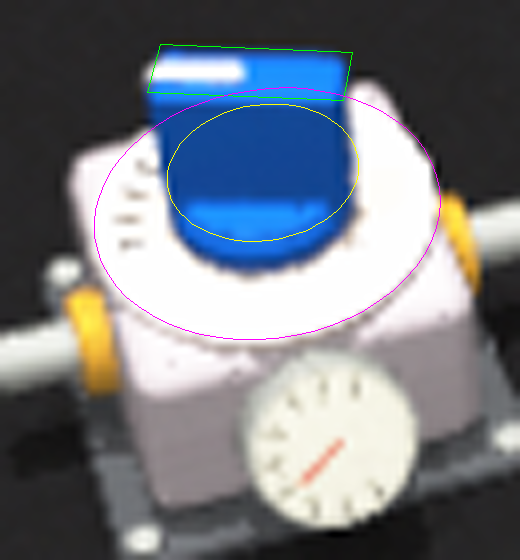

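The overlay fits with the axis near (497.5, 160.5), the pointer at about 51° in the world frame, and the red mark at about 0°. I'll move above the knob.

>>> move_arm:
  rows:
    - [-1,[-0.567,-0.52,0.0],-0.467]
    - [-1,[-0.567,-0.52,0.0],-0.467]
    - [-1,[-0.567,-0.52,0.0],-0.467]
    - [-1,[-0.567,-0.52,0.0],-0.467]
    - [-1,[-0.567,-0.52,0.0],-0.467]
  grip_force: 30

```text
t: 0.6
eef_pos: [335.3, -330.3, 231.1]
eef_rot: [2.962, -1.046, -0.001]
contact_force: [1.4, -0.6, -0.4]
finger_gap: 84.9
```

```bash
python3 -c "
from h import *
go([497.5,160.5,200],-39)"
```

```text
t 0.6 pos [ 335.3 -330.3  231.1] xang -38.92 z [-0.  0. -1.] gap 84.9 F [ 1.4 -0.6 -0.4] j [ 0.91  0.15 -0.22  1.98  0.04  1.02 -0.  ]
shift [-0.1821 -0.4838  0.0311] roll 0.0015
```

>>> move_arm:
  rows:
    - [-1,[-0.182,-0.484,0.0],0]
    - [-1,[-0.182,-0.484,0.0],0]
    - [-1,[-0.182,-0.484,0.0],0]
    - [-1,[-0.182,-0.484,0.0],0]
    - [-1,[-0.182,-0.484,0.0],0]

```text
t: 1.1
eef_pos: [414.0, -93.1, 231.4]
eef_rot: [2.961, -1.048, 0.0]
contact_force: [0.8, -0.2, 0.3]
finger_gap: 85.4
```

```bash
python3 -c "
from h import *
go([497.5,160.5,200],-39)"
```

```text
t 1.1 pos [414.  -93.1 231.4] xang -38.98 z [ 0. -0. -1.] gap 85.4 F [ 0.8 -0.2  0.3] j [ 0.59  0.07 -0.46  2.07  0.04  1.01 -0.57]
shift [-0.0946 -0.2496  0.0313] roll 0.0004
```

>>> move_arm:
  rows:
    - [-1,[-0.095,-0.25,0.0],0]
    - [-1,[-0.095,-0.25,0.0],0]
    - [-1,[-0.095,-0.25,0.0],0]
    - [-1,[-0.095,-0.25,0.0],0]
    - [-1,[-0.095,-0.25,0.031],0]

```text
t: 1.6
eef_pos: [491.9, 140.9, 212.0]
eef_rot: [-2.96, 1.047, -0.005]
contact_force: [1.8, -2.0, 0.9]
finger_gap: 85.6
```

>>> move_arm:
  rows:
    - [-1,[0,0,0.03],0]
    - [-1,[0,0,0.03],0]
    - [-1,[0,0,0.03],0]

```text
t: 1.9
eef_pos: [490.2, 137.6, 180.6]
eef_rot: [2.961, -1.048, -0.002]
contact_force: [0.3, -0.4, 1.1]
finger_gap: 85.5
```

```bash
python3 -c "
from h import *
go([497.5,160.5,150],-39)
for n in ('scene','top'): d=save(n,n+'1')
A=cv2.resize(load('top1')['pixels'][150:270,150:280],(520,480)); cv2.imwrite('pics/t1.png',A[:,:,::-1])
"
```

```text
t 1.9 pos [490.2 137.6 180.6] xang -38.99 z [-0.001 -0.    -1.   ] gap 85.5 F [ 0.3 -0.4  1.1] j [ 0.19  0.33 -0.63  1.93  0.23  0.95 -1.22]
shift [-0.0087 -0.0224  0.0306] roll 0.0002
```

View pics/scene1.png

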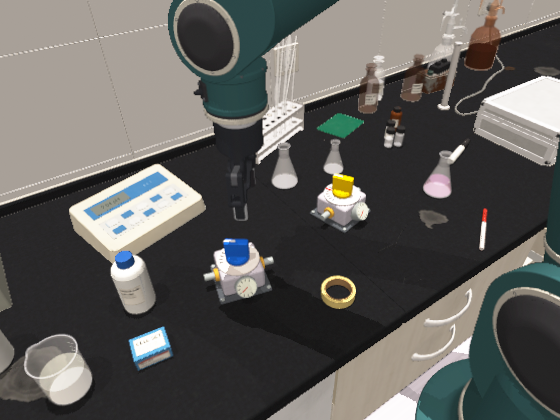

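View pics/t1.png

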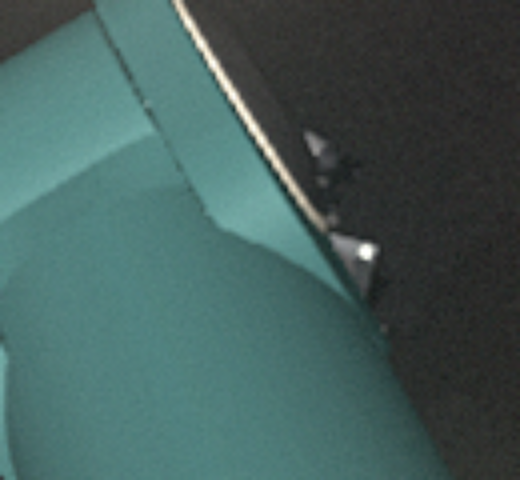

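>>> move_arm:
  rows:
    - [-1,[-0.0087,-0.0224,0.03],0]
    - [-1,[-0.0087,-0.0224,0.03],0]
    - [-1,[-0.0087,-0.0224,0.03],0]

```text
t: 2.3
eef_pos: [498.0, 160.7, 151.2]
eef_rot: [-2.962, 1.048, -0.001]
contact_force: [-0.2, 0.2, 0.2]
finger_gap: 85.4
```

```bash
python3 -c "
from h import *
go([497.5,160.5,78],-39)
d=save('scene','scene2')
A=cv2.resize(d['pixels'][130:310,150:330],(600,600),interpolation=cv2.INTER_CUBIC); cv2.imwrite('pics/s2.png',A[:,:,::-1])
"
```

```text
t 2.3 pos [498.  160.7 151.2] xang -38.98 z [ 0. -0. -1.] gap 85.4 F [-0.2  0.2  0.2] j [ 0.13  0.4  -0.61  1.92  0.29  0.91 -1.3 ]
shift [-0.0003  0.0005  0.0732] roll 0.0004
```

View pics/s2.png

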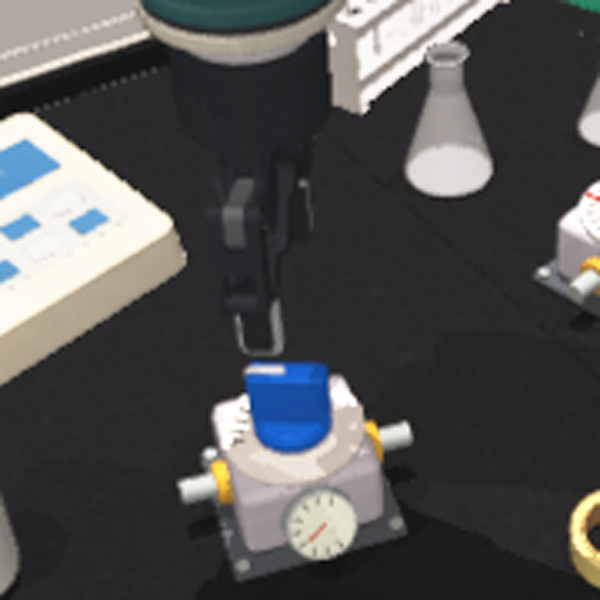

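```bash
python3 -c "
from h import *
d=load('scene2'); a=np.radians(141); u=np.array([np.cos(a),np.sin(a),0]); v=np.array([-u[1],u[0],0])
P=np.array([498,160.7,164.2])
for w in (43,57): print(((proj(d,[P+u*w+v*s for s in(-11,0,11)])-[150,130])*600/180).round(0))
"
```

```text
[[240. 344.]
 [261. 344.]
 [283. 345.]]
[[235. 362.]
 [257. 363.]
 [278. 364.]]
```

The finger tip sits where the projection puts it, so I'll descend over the bar.

>>> move_arm:
  rows:
    - [-1,[0,0,0.035],0]
    - [-1,[0,0,0.073],0]
    - [-1,[0,0,0.073],0]
    - [-1,[0,0,0.073],0]

```text
t: 2.75
eef_pos: [498.2, 160.9, 78.9]
eef_rot: [-2.961, 1.048, -0.0]
contact_force: [0.2, -0.3, 0.1]
finger_gap: 85.2
```

>>> move_arm:
  rows:
    - [1,[0,0,0],0]
    - [1,[0,0,0],0]
    - [1,[0,0,0],0]
    - [1,[0,0,0],0]
    - [1,[0,0,0],0]
  grip_force: 25

```text
t: 3.25
eef_pos: [497.7, 161.6, 77.8]
eef_rot: [-2.961, 1.047, 0.0]
contact_force: [-5.7, 3.5, 11.0]
finger_gap: 15.3
```

```bash
python3 -c "
from h import *
go([497.5,160.5,78],-39); print(sense()['moment'])
d=save('scene','scene3')
A=cv2.resize(d['pixels'][180:310,180:310],(600,600),interpolation=cv2.INTER_CUBIC); cv2.imwrite('pics/s3.png',A[:,:,::-1])
"
```

```text
t 3.25 pos [497.7 161.6  77.8] xang -38.95 z [ 0.     0.001 -1.   ] gap 15.3 F [-5.7  3.5 11. ] j [ 0.08  0.51 -0.56  1.97  0.38  0.77 -1.38]
shift [ 0.0005  0.001  -0.0002] roll 0.0009
[0.62319484 1.41656659 0.08560994]
```

View pics/s3.png

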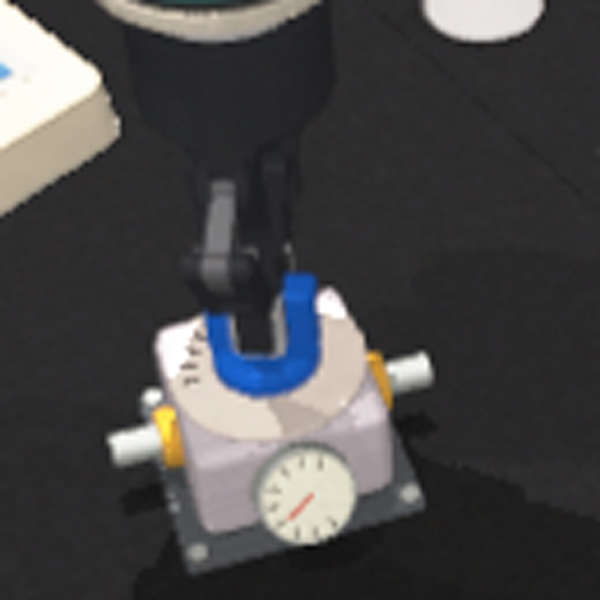

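The knob is gripped, with the gap at 15.3 mm. I'll centre slightly and turn clockwise in steps.

>>> move_arm:
  rows:
    - [1,[-0.001,0,0],0]
    - [1,[-0.001,0,0],0.12]
    - [1,[-0.001,0,0],0.24]
    - [1,[-0.001,0,0],0.36]
    - [1,[-0.001,0,0],0.36]

```text
t: 3.8
eef_pos: [497.3, 161.9, 77.9]
eef_rot: [-2.722, 1.567, -0.001]
contact_force: [-0.3, -1.7, 5.6]
finger_gap: 15.7
```

```bash
python3 -c "
from h import *
go([497.5,160.5,78],-90); print(sense()['moment'])
"
```

```text
t 3.8 pos [497.3 161.9  77.9] xang -59.85 z [ 0.001 -0.    -1.   ] gap 15.7 F [-0.3 -1.7  5.6] j [ 0.01  0.49 -0.47  1.97  0.32  0.75 -1.69]
shift [ 0.0013  0.0005 -0.0001] roll 0.5262
[-0.31005372  0.06387669 -0.04355759]
```

>>> move_arm:
  rows:
    - [1,[0,0,0],0.13]
    - [1,[0,0,0],0.26]
    - [1,[0,0,0],0.39]
    - [1,[0,0,0],0.52]
    - [1,[0,0,0],0.525]

```text
t: 4.3
eef_pos: [497.2, 162.2, 77.9]
eef_rot: [-2.222, 2.219, -0.0]
contact_force: [-0.2, 0.8, 4.0]
finger_gap: 15.5
```

>>> move_arm:
  rows:
    - [1,[0,0,0],0]
    - [-1,[0,0,0],0]
    - [-1,[0,0,0],0]
    - [-1,[0,0,0],0]

```text
t: 4.7
eef_pos: [496.9, 161.6, 77.3]
eef_rot: [2.228, -2.215, -0.0]
contact_force: [-0.3, -0.1, -0.1]
finger_gap: 58.4
```

```bash
python3 -c "
from h import *
go([497.5,160.5,78],-90); print(sense()['moment'])
"
```

```text
t 4.7 pos [496.9 161.6  77.3] xang -89.65 z [-0. -0. -1.] gap 58.4 F [-0.3 -0.1 -0.1] j [-0.09  0.47 -0.35  1.98  0.23  0.73 -2.14]
shift [ 0.0011 -0.0006 -0.0007] roll 0.0061
[0.00844724 0.02867384 0.03672837]
```

>>> move_arm:
  rows:
    - [-1,[0,0,-0.05],0]
    - [-1,[0,0,-0.1],0]
    - [-1,[0.08,0.05,-0.12],0]
    - [-1,[0.15,0.1,-0.12],0]
    - [-1,[0.15,0.1,-0.12],0]

```text
t: 5.2
eef_pos: [414.4, 36.1, 195.3]
eef_rot: [-2.228, 2.214, -0.0]
contact_force: [0.7, -1.3, 0.2]
finger_gap: 85.4
```

>>> move_arm:
  rows:
    - [-1,[0.03,0.02,0],0]
    - [-1,[0.03,0.02,0],0]

```text
t: 5.4
eef_pos: [393.6, 3.8, 195.2]
eef_rot: [2.222, -2.219, 0.001]
contact_force: [1.2, -0.1, -0.4]
finger_gap: 85.6
```

```bash
python3 -c "
from h import *
go([497.5,161.5,78],-90)
d=save('scene','scene4');d2=save('top','top4')
c=(498,161)
A=cv2.resize(d2['pixels'][190:260,175:255],(640,560),interpolation=cv2.INTER_CUBIC); cv2.imwrite('pics/t4.png',A[:,:,::-1])
B=model(d,c,0,crop=(205,232,270,302),s=7); cv2.imwrite('pics/s4.png',B[:,:,::-1])
"
```

```text
t 5.4 pos [393.6   3.8 195.2] xang -89.94 z [-0.    -0.001 -1.   ] gap 85.6 F [ 1.2 -0.1 -0.4] j [ 0.23  0.05 -0.33  2.18  0.02  0.91 -1.68]
shift [-0.1577 -0.1042  0.1169] roll 0.0011
```

View pics/t4.png

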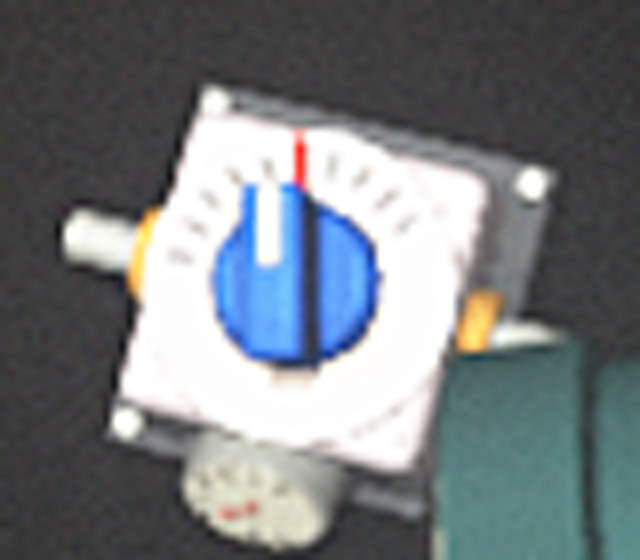

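View pics/s4.png

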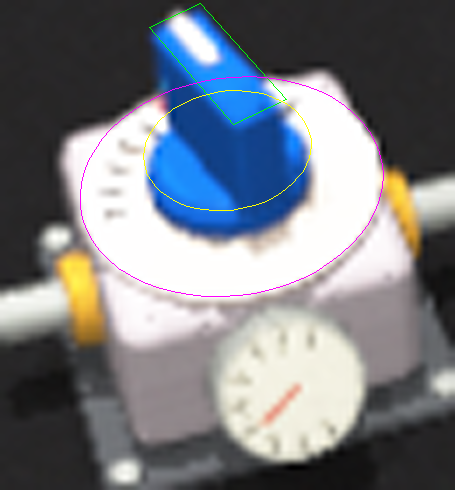

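Run:
```python
from h import *
d=load('top4'); c=(499.4,162.2)
o=ortho(d,60,c,46,7).copy(); cv2.imwrite('pics/o4.png',cv2.resize(o,(600,600))[:,:,::-1]) if 0 else cv2.imwrite('pics/o4.png',o[:400,:,::-1])
o=ortho(d,106,c,46,7); cv2.imwrite('pics/o4b.png',o[:500,:,::-1])
```

```text
(no output)
```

View pics/o4.png

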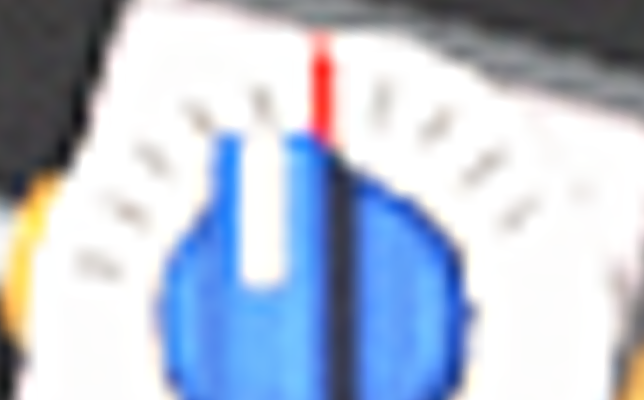

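View pics/o4b.png

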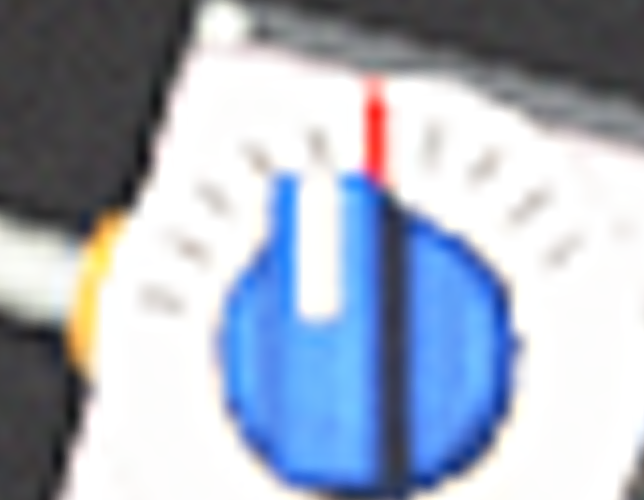

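The five tick pairs put the red mark at about -0.8° in the world frame, and the bar is at about 0.1°. I'll regrip, trim about 1° clockwise, then pull.

>>> move_arm:
  rows:
    - [-1,[-0.158,-0.104,0.0],0]
    - [-1,[-0.158,-0.104,0.0],0]
    - [-1,[-0.158,-0.104,0.0],0]
    - [-1,[-0.158,-0.104,0.0],0]
    - [-1,[-0.158,-0.104,0.0],0]

```text
t: 6.0
eef_pos: [500.2, 171.9, 194.5]
eef_rot: [-2.233, 2.207, 0.004]
contact_force: [-0.4, -0.9, -0.2]
finger_gap: 85.3
```

```bash
python3 -c "
from h import *
go([497.5,162,78],-90)
"
```

```text
t 6.0 pos [500.2 171.9 194.5] xang -89.32 z [-0.     0.003 -1.   ] gap 85.3 F [-0.4 -0.9 -0.2] j [-0.02  0.32 -0.43  1.88  0.15  0.98 -2.08]
shift [0.0102 0.0027 0.1165] roll 0.0118
```

>>> move_arm:
  rows:
    - [-1,[0,0,0.05],0]
    - [-1,[0,0,0.05],0]
    - [-1,[0,0,0.05],0]

```text
t: 6.3
eef_pos: [498.3, 166.3, 145.2]
eef_rot: [2.228, -2.213, -0.002]
contact_force: [0.8, 0.1, 0.4]
finger_gap: 85.8
```

```bash
python3 -c "
from h import *
go([497.5,162,78],-90)
"
```

```text
t 6.3 pos [498.3 166.3 145.2] xang -89.62 z [-0.002 -0.    -1.   ] gap 85.8 F [0.8 0.1 0.4] j [-0.04  0.38 -0.42  1.93  0.19  0.88 -2.11]
shift [0.0043 0.0007 0.0672] roll 0.0066
```

>>> move_arm:
  rows:
    - [-1,[0.0043,0.0007,0.02],0]
    - [-1,[0.0043,0.0007,0.02],0]
    - [-1,[0.0043,0.0007,0.02],0]

```text
t: 6.6
eef_pos: [498.7, 161.9, 126.7]
eef_rot: [-2.227, 2.214, -0.001]
contact_force: [-0.1, 0.3, 0.4]
finger_gap: 85.4
```

```bash
python3 -c "
from h import *
go([497.5,162,78],-90)
"
```

```text
t 6.6 pos [498.7 161.9 126.7] xang -89.68 z [ 0.001  0.    -1.   ] gap 85.4 F [-0.1  0.3  0.4] j [-0.04  0.4  -0.41  1.95  0.21  0.84 -2.12]
shift [-0.0001  0.0012  0.0487] roll 0.0056
```

Next I descend, close, and then roll +0.02 with the knob held.

>>> move_arm:
  rows:
    - [-1,[0,0.001,0.048],0]
    - [-1,[0,0.001,0.048],0]
    - [-1,[0,0.001,0.048],0]

```text
t: 6.9
eef_pos: [497.2, 162.0, 78.4]
eef_rot: [2.228, -2.214, -0.001]
contact_force: [0.4, 0.3, 0.3]
finger_gap: 85.3
```

>>> move_arm:
  rows:
    - [1,[0,0,0],0.005]
    - [1,[0,0,0],0.005]
    - [1,[0,0,0],0.005]
    - [1,[0,0,0],0.01]
    - [1,[0,0,0],0.02]
  grip_force: 40

```text
t: 7.4
eef_pos: [497.5, 162.1, 77.6]
eef_rot: [-2.204, 2.237, 0.0]
contact_force: [-5.3, 3.4, 7.1]
finger_gap: 15.5
```

>>> move_arm:
  rows:
    - [1,[0,0,0],0]
    - [1,[0,0,0],0]

```text
t: 7.6
eef_pos: [497.4, 162.2, 77.6]
eef_rot: [-2.205, 2.237, 0.0]
contact_force: [-1.9, 1.7, 7.2]
finger_gap: 15.2
```

```bash
python3 -c "
from h import *
go([497.5,162,78],-90.8); print(sense()['moment'])
"
```

```text
t 7.6 pos [497.4 162.2  77.6] xang -90.82 z [ 0.001  0.001 -1.   ] gap 15.2 F [-1.9  1.7  7.2] j [-0.06  0.47 -0.38  1.98  0.25  0.74 -2.18]
shift [ 0.0002 -0.0001 -0.0004] roll -0.0003
[0.36719459 0.37691441 0.03593588]
```

The jaw angle is now -90.8°, at the mark. I'll pull straight up slowly.

>>> move_arm:
  rows:
    - [1,[0,0,-0.003],0]
    - [1,[0,0,-0.006],0]
    - [1,[0,0,-0.009],0]
    - [1,[0,0,-0.011],0]
    - [1,[0,0,-0.0125],0]

```text
t: 8.1
eef_pos: [497.3, 162.1, 89.8]
eef_rot: [-2.205, 2.237, 0.001]
contact_force: [3.0, 4.4, -10.3]
finger_gap: 15.5
```

>>> move_arm:
  rows:
    - [1,[0,0,-0.001],0]
    - [1,[0,0,-0.001],0]
    - [1,[0,0,-0.001],0]

```text
t: 8.4
eef_pos: [497.0, 162.0, 90.0]
eef_rot: [-2.205, 2.237, 0.001]
contact_force: [6.5, 7.1, -18.8]
finger_gap: 15.2
```

```bash
python3 -c "
from h import *
go([497.5,162,90],-90.8); print(sense()['moment'])
d=save('scene','scene5')
A=cv2.resize(d['pixels'][200:310,190:300],(600,600),interpolation=cv2.INTER_CUBIC); cv2.imwrite('pics/s5.png',A[:,:,::-1])
"
```

```text
t 8.4 pos [497. 162.  90.] xang -90.81 z [-0.     0.001 -1.   ] gap 15.2 F [  6.5   7.1 -18.8] j [-0.06  0.45 -0.39  1.97  0.24  0.76 -2.17]
shift [ 0.     -0.0005  0.    ] roll -0.0001
[ 1.54137405 -1.6215031   0.11043941]
```

View pics/s5.png

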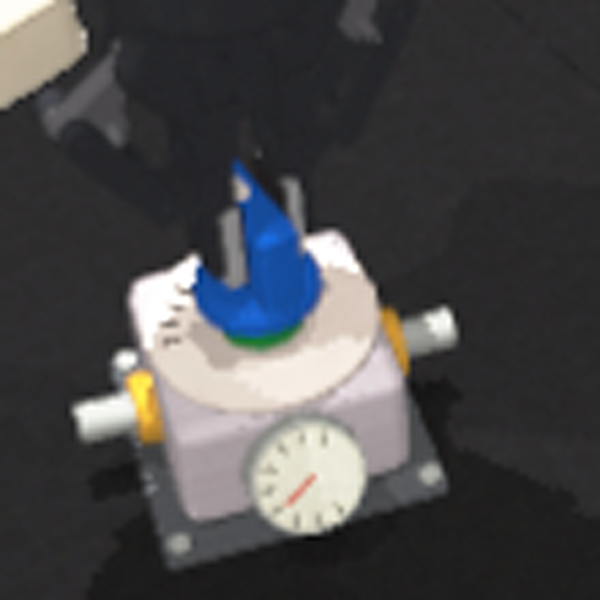

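The rise is 12.4 mm, the force has climbed to 19 N at the stop, and the green collar shows. I'll release and retreat.

>>> move_arm:
  rows:
    - [-1,[0,0,0],0]
    - [-1,[0,0,0],0]
    - [-1,[0,0,0],0]
    - [-1,[0,0,0],0]
    - [-1,[0,0,0],0]

```text
t: 8.95
eef_pos: [497.2, 161.5, 90.7]
eef_rot: [-2.205, 2.237, -0.0]
contact_force: [0.6, -0.0, 0.2]
finger_gap: 84.1
```

>>> move_arm:
  rows:
    - [-1,[0,0,-0.05],0]
    - [-1,[0,0,-0.1],0]
    - [-1,[0.06,0.05,-0.11],0]
    - [-1,[0.12,0.1,-0.11],0]
    - [-1,[0.16,0.12,-0.11],0]

```text
t: 9.45
eef_pos: [402.4, 44.1, 199.9]
eef_rot: [-2.206, 2.236, -0.001]
contact_force: [0.4, -0.6, -0.2]
finger_gap: 85.3
```

>>> move_arm:
  rows:
    - [-1,[0.03,0.01,0],0]
    - [-1,[0.03,0.01,0],0]
    - [-1,[0.03,0.01,0],0]

```text
t: 9.75
eef_pos: [393.5, 14.8, 199.9]
eef_rot: [-2.204, 2.238, -0.001]
contact_force: [0.1, -0.1, -0.3]
finger_gap: 85.5
```

```bash
python3 -c "
from h import *
go([497.5,161.5,78],-90)
d=save('scene','scene6');d2=save('top','top6')
o=ortho(d2,118,(499.4,162.2),46,6); B=cv2.resize(d['pixels'][225:305,195:275],(552,552),interpolation=cv2.INTER_CUBIC)
cv2.imwrite('pics/f6.png',cv2.resize(np.hstack([o,B]),(800,400))[:,:,::-1])
A=load('top0')['pixels'][175:245,310:390];C=d2['pixels'][175:245,310:390]
cv2.imwrite('pics/y6.png',cv2.resize(np.hstack([A,C]),(800,350))[:,:,::-1])
"
```

```text
t 9.75 pos [393.5  14.8 199.9] xang -90.89 z [ 0.001 -0.    -1.   ] gap 85.5 F [ 0.1 -0.1 -0.3] j [ 0.24  0.05 -0.36  2.17  0.02  0.93 -1.72]
shift [-0.1483 -0.1017  0.122 ] roll -0.0155
```

View pics/f6.png

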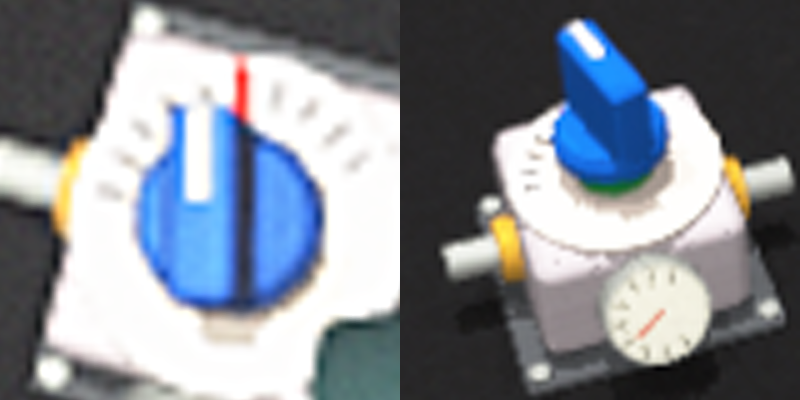

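View pics/y6.png

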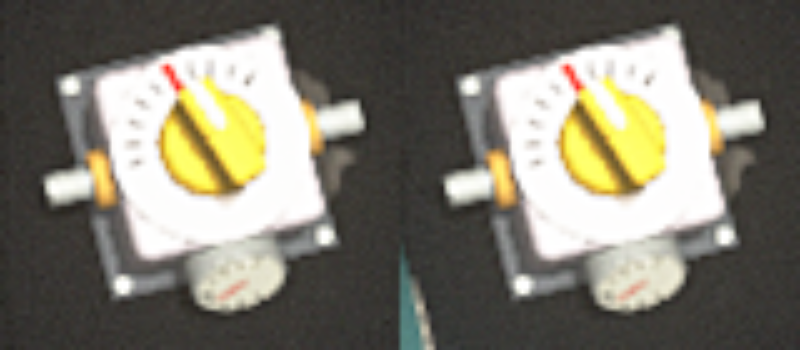

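The collar shows and the pointer is parallel to the red mark, with the sideways offset being parallax from the pointer's height. The yellow knob is unchanged, so I'm handing in.

```bash
python3 -c "
from h import *
print(order.sign_off())"
```

```text
the job is handed in; nothing more can be done
None
```

The job is done and handed in at about 10 s: the blue knob is turned to the red mark, pulled up to its stop and released.

- **Turn:** I gripped the knob and turned it about 51° clockwise. I then let go and compared the pointer with the dial ticks. They put the red mark about 1° further on, so I regripped and trimmed it. The final jaw angle puts the pointer within my measuring error of the mark, about 1°.
- **Pull:** The measured rise was 12.4 mm against the 12 mm travel. The force climbed to 19 N without further movement, so the knob was at its stop. The 0.4 mm extra is probably slip or arm give.
- **Last checks:** The last pictures show the green collar and the pointer parallel to the red mark. In the top view it stands slightly to one side of the mark, which I put down to the knob's height. The yellow knob looks unchanged, and the gripper is open and clear with no contact force.
- **Disagreement:** The two cameras differed by about 2 mm on the knob's position. That is within the stated calibration, and the first grip settled the position.

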